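Tap the clamp wedge home beside a detector module

TASK

Pick up the yellow-headed mallet and tap the orange wedge into the clamping fixture with it, in two or more separate taps with the mallet drawn back in between rather than one long push, until the wedge stops advancing and sits tight. Then lay the mallet down flat on the bench and let go. Do not touch the wedge with the gripper, and leave the steel hammer and the loose spare module where they are.

Things in the scene. Friction and masses are not known exactly. Their poses are not given: they have to be found in the camera images.
- mallet: Mallet, about 0.3 kg, lying flat: black handle, yellow head with white faces. Origin at the grip point, on the underside; z up; centre line 18 mm above. +x: along the handle to the head. Handle 22 mm wide (y), 24 high, bare from x = -150 to +32 mm. Head: 36 mm thick, 90 long along y, axis at x = +50 mm: two equal striking faces, at y = +-45 mm. Starts within 0.35 rad of head pointing to world +x.
- wedge (a joint): Travel of the orange wedge into the fixture, m: 0 = farthest out, 0.050 = tight against its hard stop (home). Starts between 0.004 and 0.020. It slides with about 5 N of friction, stays where it is left, does not rebound, and stops dead at home.
- wedge_head (a point): Centre of the wedge head's flat striking face, 44 mm wide (x), 50 high, 45 mm above the bench; moves with the wedge. +y: horizontal, the way the wedge is driven; z up. Fixed fixture: base 155 (x) by 150 mm (y), its end 75 mm along +y from the face at joint 0, 25 mm at home; on it, on the wedge's -x side, a grey module with green board, top at 120 mm. The bench on the -y side is free.
- steel_hammer: Bystander: wooden-handled steel hammer, 260 mm long, 26 high, lying flat; origin at mid length on its underside, +x towards its head. The mallet and this hammer lie one to the left and one to the right of the fixture, either way round. Not to be used or moved.
- spare_module: Bystander: loose grey metal-wrapped block with a green board on one end, 60 (x) x 128 (y) x 100 (z) mm, about 1 kg, standing on the bench beyond the work; origin at the centre of its underside. Not to be moved.

How it is judged:
By the outcome, as a careful person would: the job done as asked, in the order asked, and still so for the second after the job is handed in, with the robot touching nothing.
It also fails if it takes over 61 s, if anything falls off the work surface, if the arm or the gripper's body presses on something with over 40 N, if the wrist force passes 120 N, or if a joint passes its speed limit or range.

ROBOT

A 7-joint arm with a two-finger parallel gripper is mounted at the origin on the work surface. World frame = base frame: x ahead of the robot, y to its left, z up, the work surface at z = 0. Lengths are in m, angles in rad, forces in N, time in s.
With the tool pointing down it reaches from about 0.425 to 0.925 m from the base axis. Payload 6.8 kg.
Tool frame: the origin (TCP) lies where the fingers leave the gripper's body, on its centre line; the fingertips stand 73 mm ahead of it and the grasp point (between the pads) lies 54 mm ahead of it; z points along the fingers, y is the line along which they close (so a half turn about z gives the same grasp; the last joint's range is limited). The gripper opens to 85 mm and grips with 20 to 120 N. Pads are 22 mm wide; open, the fingers measure 114 mm over their backs; the gripper's body (76 mm by 85 mm) begins 54 mm behind the grasp point. The pads swing forward as they close: fully open they stand 13 mm farther back than shut.
Start: joints at [1.069, 0.477, 0.022, 1.555, -0.011, 1.109, -0.083], TCP at [0.259, -0.623, 0.304] pointing down, gripper open.
Joint ranges: [-2.96, 2.96], [-0.34, 2.1], [-1.41, 1.46], [0.24, 2.44], [-1.37, 4.51], [0.17, 1.92], [-2.96, 2.96]. Speed limits (rad/s): [2.39, 2.39, 3.14, 3.14, 3.14, 3.14, 3.14].

INTERFACE

Orientations are given as a rotation vector (axis times angle).
In Python, from bench import r gives the robot as it stands.
- The arm moves only by the shell command python3 drive.py 'ROWS' [OPENING] [FORCE]. ROWS is rows parted by semicolons, their numbers by spaces, 1 to 5 of them, each of 6 numbers: dx, dy, dz in m, then a rotation vector rx, ry, rz in rad; each row is the pose to reach, as a shift and turn from the pose commanded when the command began, along the tool's axes at that moment; what a row does not reach only later rows make up. A row lasts 1/10 s, in which the tool goes at most 0.05 m and 0.15 rad, less where a joint would pass 70% of its speed; a pose out of reach is approached as far as the arm can. OPENING is the finger opening in m, set as the command begins (- or left out keeps the last). The fingers move at their own pace and stop on an object; FORCE is the grip in N (left out, the last holds). Time passes only in rows, so rows that do not move let the fingers close. It prints the time, the measured TCP pose, the force, the opening and the grip force at its end.
- r.get_obs(): the state, without advancing time (a new reading comes with each control period).
- r.grab_frame(name): name is "scene" or "side" or "wrist"; returns (picture, depth): 384x512x3 uint8, blue, green, red; 384x512 float32, m along the optical axis (not along the pixel's ray), 0 where there is no reading.
- r.camera_info(name): a dict with "camera_matrix" (3x3 intrinsics, pixels), "k1" (the pictures are not rectified: a ray, as slopes to the right and down, at radius r is drawn at 1 + k1 r^2 times it, then the intrinsics apply), "R" (3x3) and "t" (3): a world point X has camera coordinates R X + t. Camera axes: x right, y down, z forward; pixel columns grow to the right and rows downward; lengths in m; the calibration is good to about 2 mm. A picture is of the moment at which its call begins: read the wrist's pose just before it. camera_info takes no time and is no camera call; for the wrist camera it gives the pose at the moment of the call.
- r.hand_in(): hands the job in; it is judged then, once.
The state is a dict: "clock": time; "joints": joint angles; "qvel": joint speeds; "tau": joint torques, N m; "tcp_pos": TCP position; "orientation": TCP orientation; "contact_force": force on the tool from outside, world axes, zero at the start; "moment": the same for the moment, N m; "grip_width": finger opening in m; "gripper_force": force on a finger pad.
Only numpy, scipy, OpenCV 4.12 (cv2) and the standard library are available. Lean on these libraries where they do the work, as an engineer would, in place of code of your own. Each camera call takes 0.05 s, during which the arm holds its last target. There are 200 camera calls.

## Working session

There is one attempt and no reset: what is moved stays moved. The work goes in short steps, Python scripts to look and compute and a shell command to move; the robot and the scene stay as the last step left them, time stands still between calls to the robot, and variables do not carry over. Pictures are saved under pics/ and viewed, at most 10 in all, crops included, and the job is handed in when it is done.

```bash
ls; mkdir -p pics; cat > h.py <<'E'
import numpy as np, cv2
from bench import r
def grab(n,save=None):
    ci=r.camera_info(n); im,d=r.grab_frame(n)
    if save: cv2.imwrite('pics/'+save,im)
    return im,d,ci
def und(ci,uv):
    K=np.array(ci['camera_matrix'],float); uv=np.atleast_2d(np.array(uv,float))
    s=cv2.undistortPoints(uv.reshape(-1,1,2),K,np.array([ci['k1'],0,0,0,0.])).reshape(-1,2)
    return s
def ray(ci,uv):
    s=und(ci,uv); R=np.array(ci['R']);t=np.array(ci['t'])
    return -R.T@t, np.c_[s,np.ones(len(s))]@R
def onplane(ci,uv,z):
    o,d=ray(ci,uv); return o+d*((z-o[2])/d[:,2])[:,None]
def bydepth(ci,uv,d):
    o,dd=ray(ci,uv); return o+dd*np.asarray(d).reshape(-1,1)
E
python3 - <<'E'
from h import *
a=[grab(n,n+'0.png') for n in ('scene','side')]
cv2.imwrite('pics/both.png',cv2.resize(np.vstack([x[0] for x in a]),None,fx=.78,fy=.78))
for x in a: print(-np.array(x[2]['R']).T@x[2]['t'], x[2]['R'][2])
o=r.get_obs(); print(o['clock'],o['tcp_pos'],o['orientation'],o['contact_force'])
E
```

```text
bench.py
drive.py
pics
[1.0395815  0.74137301 0.85409202] [-0.36099934 -0.63008572 -0.68751106]
[ 0.55859922 -1.01501997  1.01580364] [ 0.04915589  0.74056214 -0.67018759]
0.1 [ 0.25884877 -0.62294666  0.30305528] [-3.07934109e+00 -6.14322923e-01  6.46242987e-04] [ 0.19259179  0.42789813 -0.23360852]
```

View pics/both.png

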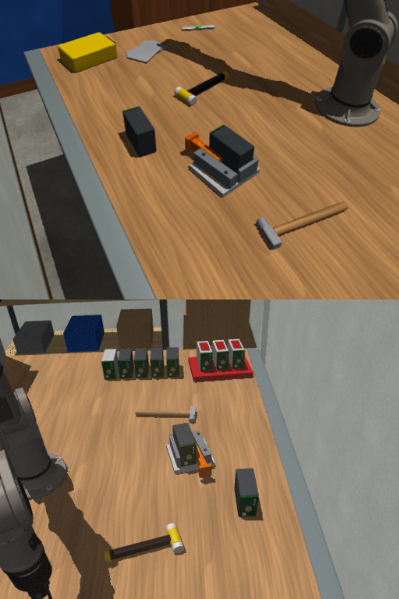

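Scene (top): mallet, head at about (185,95) in the half-size picture, the fixture with orange wedge at (192,143), the spare module at (140,130), the steel hammer at (270,235). Side (bottom): mallet head (175,540), wedge (206,465), spare module (246,490), hammer (190,413). Mallet is on the −y side.

```bash
python3 - <<'E'
from h import *
def rep(nm,P): print(nm,len(P),'min',P.min(0).round(3),'max',P.max(0).round(3),'mean',P.mean(0).round(4))
for n in ('scene','side'):
    im,d,ci=grab(n); hsv=cv2.cvtColor(im,cv2.COLOR_BGR2HSV)
    v,u=np.mgrid[:384,:512]; P=bydepth(ci,np.c_[u.ravel(),v.ravel()],d.ravel()).reshape(384,512,3)
    ok=d>0; P3=P.copy(); np.save('pics/'+n+'P.npy',P)
    ws=ok&(P[...,0]>.3)&(P[...,0]<1)&(abs(P[...,1])<.5)
    for nm,lo,hi in (('orange',(5,180,100),(16,255,255)),('yellow',(22,170,100),(34,255,255)),('green',(45,80,30),(90,255,255))):
        m=(cv2.inRange(hsv,lo,hi)>0)&ws&(P[...,2]>.008)
        k,lab,st,c=cv2.connectedComponentsWithStats(m.astype(np.uint8))
        for i in range(1,k):
            if st[i,4]>15: print(c[i].round(1),end=' '); rep(n+' '+nm,P[lab==i])
    # everything above bench
    m=ws&(P[...,2]>.010)
    k,lab,st,c=cv2.connectedComponentsWithStats(m.astype(np.uint8))
    for i in range(1,k):
        if st[i,4]>100:
            Q=P[lab==i]; print(c[i].round(0),end=' '); rep(n+' obj',Q)
    a=cv2.resize(im[60:320,130:400] if n=='scene' else im[120:350,120:350],None,fx=2.2,fy=2.2); cv2.imwrite('pics/z'+n+'.png',a)
E
```

```text
[256.5 184.5] scene orange 317 min [ 0.594 -0.058  0.055] max [0.651 0.079 0.071] mean [ 0.6178 -0.0074  0.0623]
[235.9 119.6] scene yellow 126 min [ 0.495 -0.332  0.02 ] max [ 0.537 -0.276  0.036] mean [ 0.5224 -0.3058  0.0304]
[167.6 139.8] scene green 33 min [ 0.727 -0.225  0.094] max [ 0.78  -0.216  0.1  ] mean [ 0.7551 -0.2207  0.0968]
[278.5 165.3] scene green 42 min [0.542 0.002 0.113] max [0.596 0.02  0.121] mean [0.5705 0.0105 0.117 ]
[255. 113.] scene obj 831 min [ 0.306 -0.379  0.01 ] max [ 0.547 -0.259  0.038] mean [ 0.4519 -0.3188  0.0249]
[178. 167.] scene obj 1794 min [ 0.725 -0.229  0.01 ] max [ 0.788 -0.093  0.104] mean [ 0.7629 -0.1364  0.0744]
[285. 204.] scene obj 5247 min [ 0.486 -0.058  0.01 ] max [0.668 0.164 0.123] mean [0.594  0.0838 0.0677]
[380. 285.] scene obj 1759 min [0.348 0.283 0.01 ] max [0.613 0.373 0.03 ] mean [0.513  0.342  0.0222]
[259. 206.] side orange 209 min [ 0.602 -0.062  0.02 ] max [0.646 0.081 0.072] mean [ 0.6182 -0.017   0.0623]
[223.  302.4] side yellow 245 min [ 0.494 -0.34   0.019] max [ 0.537 -0.285  0.04 ] mean [ 0.5159 -0.3139  0.0326]
[137.2 329.8] side yellow 43 min [ 0.312 -0.387  0.02 ] max [ 0.326 -0.37   0.036] mean [ 0.319  -0.3782  0.0289]
[241.4 186.2] side green 31 min [ 0.542 -0.006  0.113] max [0.598 0.013 0.123] mean [0.571  0.0059 0.1171]
[317.6 262.1] side green 427 min [ 0.726 -0.233  0.008] max [ 0.782 -0.218  0.101] mean [ 0.7523 -0.228   0.0629]
[217. 145.] side obj 579 min [0.348 0.275 0.01 ] max [0.609 0.367 0.029] mean [0.496  0.3285 0.0203]
[243. 194.] side obj 2833 min [ 0.486 -0.069  0.01 ] max [0.667 0.16  0.124] mean [0.5738 0.0295 0.0683]
[315. 246.] side obj 1582 min [ 0.724 -0.24   0.011] max [ 0.786 -0.101  0.104] mean [ 0.751  -0.1887  0.0787]
[191. 314.] side obj 1587 min [ 0.308 -0.387  0.01 ] max [ 0.543 -0.264  0.041] mean [ 0.4413 -0.3382  0.0274]
```

View pics/zside.png

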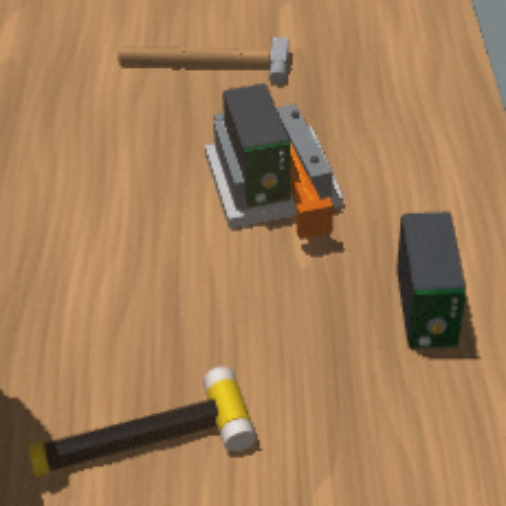

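View pics/zscene.png

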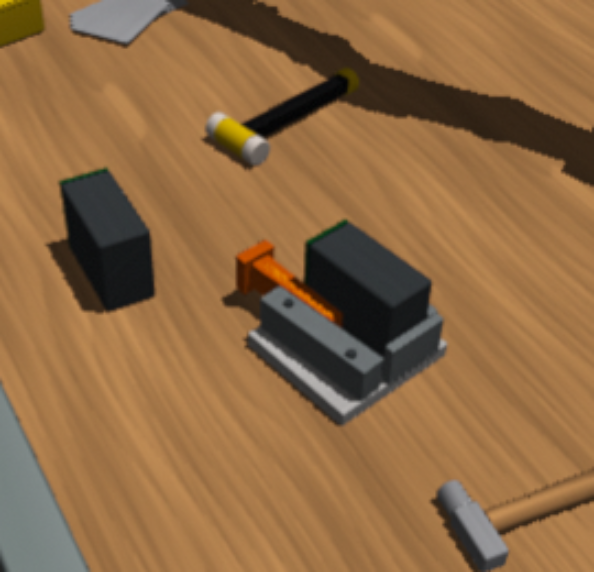

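Crops confirm the layout: the side crop has the wedge head at (313,215), mallet head at (230,408), butt at (40,458); the scene crop has the wedge head at (255,265). Now fine poses.

```bash
python3 - <<'E'
from h import *
F={}
for n in ('scene','side'):
    im=cv2.imread('pics/%s0.png'%n); hsv=cv2.cvtColor(im,cv2.COLOR_BGR2HSV); P=np.load('pics/%sP.npy'%n)
    ob=(P[...,2]>.012)&(P[...,2]<.2)
    reg=lambda a,b,c,d:(P[...,0]>a)&(P[...,0]<b)&(P[...,1]>c)&(P[...,1]<d)
    yel=(cv2.inRange(hsv,(22,150,80),(34,255,255))>0)&ob&reg(.48,.56,-.36,-.25)
    wht=(hsv[...,1]<70)&(hsv[...,2]>110)&ob&reg(.47,.58,-.38,-.24)
    blk=(hsv[...,2]<70)&(hsv[...,1]<140)&ob&(P[...,2]>.022)&reg(.3,.51,-.41,-.25)
    head=yel|wht
    for nm,m in (('handle',blk),('head',head)):
        Q=P[m].astype(np.float32)
        vx,vy,x0,y0=cv2.fitLine(Q[:,:2].copy(),cv2.DIST_HUBER,0,.01,.01).ravel()
        s=(Q[:,:2]-[x0,y0])@[vx,vy]
        print(n,nm,len(Q),'ang',np.degrees(np.arctan2(vy,vx)).round(2),'ends',(np.array([x0,y0])+np.outer([s.min(),s.max()],[vx,vy])).round(4).tolist(),'len',np.ptp(s).round(3),'ztop',np.percentile(Q[:,2],[5,50,95]).round(4))
        F[n,nm]=Q
    org=(cv2.inRange(hsv,(5,170,60),(16,255,255))>0)&ob&reg(.57,.68,-.09,.1)
    Q=P[org]; 
    top=Q[(Q[:,2]>.066)&(Q[:,1]<-.03)]; print(n,'wtop',len(top),top.min(0).round(4),top.max(0).round(4),cv2.minAreaRect(top[:,:2].astype(np.float32)*1000))
    lo=Q[(Q[:,2]<.063)&(Q[:,1]<-.04)]
    if len(lo)>20:
        A=np.c_[lo[:,0],lo[:,2],np.ones(len(lo))]; c=np.linalg.lstsq(A,lo[:,1],rcond=None)[0]
        print('face n',len(lo),'y=%.4fx+%.4fz+%.4f'%tuple(c),lo.mean(0).round(4),lo.min(0).round(4),lo.max(0).round(4),'res',(lo[:,1]-A@c).std().round(4))
    for nm,z0,z1 in (('modtop',.112,.13),):
        m=reg(.48,.68,-.05,.2)&(P[...,2]>z0)&(P[...,2]<z1); print(n,nm,cv2.minAreaRect(P[m][:,:2].astype(np.float32)*1000))
    m=reg(.48,.69,-.04,.2)&(P[...,2]>.008)&(P[...,2]<.13); print(n,'fix',cv2.minAreaRect(P[m][:,:2].astype(np.float32)*1000))
    m=reg(.70,.82,-.26,-.05)&(P[...,2]>.01)&(P[...,2]<.13); print(n,'spare',cv2.minAreaRect(P[m][:,:2].astype(np.float32)*1000))
E
```

```text
scene handle 278 ang 13.68 ends [[0.3248000144958496, -0.35280001163482666], [0.4975999891757965, -0.3107999861240387]] len 0.178 ztop [0.0235 0.027  0.0307]
scene head 219 ang -71.55 ends [[0.5095000267028809, -0.26190000772476196], [0.538100004196167, -0.3474999964237213]] len 0.09 ztop [0.0229 0.0306 0.035 ]
scene wtop 78 [ 0.6073 -0.0577  0.066 ] [ 0.6505 -0.0345  0.0709] ((628.275390625, -45.933414459228516), (44.40818405151367, 18.077024459838867), 11.1593656539917)
face n 27 y=0.0238x+0.0795z+-0.0619 [ 0.6371 -0.0429  0.0477] [ 0.607  -0.0467  0.0243] [ 0.6508 -0.0402  0.0629] res 0.0018
scene modtop ((558.1715087890625, 70.02116394042969), (62.30389404296875, 130.918212890625), 12.725092887878418)
scene fix ((583.4766845703125, 51.270721435546875), (158.46217346191406, 204.90975952148438), 12.243330001831055)
scene spare ((756.5958862304688, -160.4349365234375), (136.0227508544922, 61.56831359863281), 89.61172485351562)
side handle 647 ang 15.27 ends [[0.32589998841285706, -0.3675000071525574], [0.5034000277519226, -0.3190000057220459]] len 0.184 ztop [0.0239 0.0286 0.0324]
side head 422 ang -75.64 ends [[0.5037000179290771, -0.2685000002384186], [0.5263000130653381, -0.35670000314712524]] len 0.091 ztop [0.0249 0.0332 0.0377]
side wtop 67 [ 0.6052 -0.0693  0.066 ] [ 0.6464 -0.0419  0.0718] ((626.1157836914062, -53.3240966796875), (41.88071060180664, 18.176668167114258), 21.03078842163086)
face n 166 y=0.1710x+-0.0062z+-0.1652 [ 0.6257 -0.0585  0.0425] [ 0.6048 -0.0659  0.0166] [ 0.6471 -0.0512  0.0629] res 0.0024
side modtop ((556.7802124023438, 62.63410186767578), (60.94422149658203, 131.0716552734375), 13.057271957397461)
side fix ((591.6416625976562, 53.02317810058594), (180.15896606445312, 191.05308532714844), 11.98978042602539)
side spare ((755.1715698242188, -170.50999450683594), (137.98089599609375, 61.24039840698242), 89.7286605834961)
```

```bash
cat >> h.py <<'E'
from scipy.spatial.transform import Rotation as Ro
def down(yaw):  # tool x at yaw in world, z down
    c,s=np.cos(yaw),np.sin(yaw); return np.array([[c,s,0],[s,-c,0],[0,0,-1.]])
def delta(p,yaw):
    o=r.get_obs(); R=Ro.from_rotvec(o['orientation']).as_matrix()
    print('delta',(R.T@(np.array(p)-o['tcp_pos'])).round(4),Ro.from_matrix(R.T@down(yaw)).as_rotvec().round(4))
E
python3 - <<'E'
from h import *
ci=r.camera_info('wrist'); o=r.get_obs(); R=Ro.from_rotvec(o['orientation']).as_matrix()
Rc=np.array(ci['R']); c=-Rc.T@ci['t']
print('cam in tool',R.T@(c-o['tcp_pos']),'axes',(R.T@Rc.T).round(3),'fx',ci['camera_matrix'][0][0])
# plane-cast of module top contour corners, both views
for n in ('scene','side'):
    ci=r.camera_info(n);im=cv2.imread('pics/%s0.png'%n); hsv=cv2.cvtColor(im,cv2.COLOR_BGR2HSV)
    P=np.load('pics/%sP.npy'%n)
    m=(P[...,0]>.48)&(P[...,0]<.68)&(P[...,1]>-.05)&(P[...,1]<.2)&(P[...,2]>.114)
    uv=np.argwhere(m)[:,::-1]; print(n,cv2.minAreaRect(onplane(ci,uv,.12)[:,:2].astype(np.float32)*1000))
    m=(P[...,0]>.59)&(P[...,0]<.67)&(P[...,1]>-.08)&(P[...,1]<-.03)&(P[...,2]>.066)&(cv2.inRange(hsv,(5,170,60),(16,255,255))>0)
    uv=np.argwhere(m)[:,::-1]; print(n,cv2.minAreaRect(onplane(ci,uv,.07)[:,:2].astype(np.float32)*1000))
delta((.49,-.32,.30),np.radians(14.5))
E
```

```text
cam in tool [ 0.08188155  0.00065972 -0.0694959 ] axes [[-0.001 -0.948 -0.317]
 [ 1.    -0.001 -0.   ]
 [-0.    -0.317  0.948]] fx 279.3032631010032
scene ((561.812255859375, 73.8165054321289), (62.653907775878906, 130.02064514160156), 12.682524681091309)
scene ((629.117919921875, -43.288917541503906), (43.0471305847168, 17.35018539428711), 9.909452438354492)
side ((555.9288330078125, 59.109588623046875), (60.41291046142578, 131.5524444580078), 12.785277366638184)
side ((626.3875122070312, -55.65460968017578), (41.261470794677734, 21.742727279663086), 16.48731803894043)
delta [ 0.3297 -0.1912  0.0035] [-1.100e-03  1.000e-04  1.407e-01]
```

```bash
python3 drive.py '0.04 -0.023 0 0 0 0.02; 0.08 -0.046 0 0 0 0.05; 0.12 -0.07 0 0 0 0.08; 0.16 -0.093 0 0 0 0.11; 0.2 -0.116 0 0 0 0.14' 0.085; python3 drive.py '0.04 -0.023 0 0 0 0; 0.08 -0.046 0 0 0 0; 0.115 -0.066 0 0 0 0; 0.13 -0.075 0 0 0 0; 0.13 -0.075 0 0 0 0'
cat > wr.py <<'E'
from h import *
import sys
tag=sys.argv[1]; o=r.get_obs(); im,d,ci=grab('wrist','w%s.png'%tag); hsv=cv2.cvtColor(im,cv2.COLOR_BGR2HSV)
np.savez('pics/w%s.npz'%tag,im=im,d=d,R=ci['R'],t=ci['t'])
v,u=np.mgrid[:384,:512]; P=bydepth(ci,np.c_[u.ravel(),v.ravel()],d.ravel()).reshape(384,512,3)
print('tcp',o['tcp_pos'].round(4),'clock',o['clock'])
yel=cv2.inRange(hsv,(22,150,80),(34,255,255)); org=cv2.inRange(hsv,(5,170,60),(16,255,255))
for nm,m in (('yel',yel),('org',org)):
    k,lab,st,c=cv2.connectedComponentsWithStats(m)
    for i in range(1,k):
        if st[i,4]>60:
            Q=P[(lab==i)&(d>0)]; b=cv2.minAreaRect(np.argwhere(lab==i)[:,::-1].astype(np.float32))
            if Q[:,2].max()>.015: print(nm,'px',c[i].round(1),'n',st[i,4],'rect',np.round(b[1],1),'mean',Q.mean(0).round(4),'ztop',np.percentile(Q[:,2],95).round(4))
bench=P[(d>0)&(abs(P[...,2])<.012)]; print('bench z',np.median(bench[:,2]).round(4))
E
python3 wr.py a
```

```text
clock: 0.7
tcp_pos: [0.4, -0.4378, 0.3039]
orientation: [-3.117, -0.395, 0.0]
contact_force: [-0.2, -0.5, 0.3]
grip_width: 0.0849
gripper_force: 0.0
clock: 1.2
tcp_pos: [0.5087, -0.3307, 0.3037]
orientation: [-3.114, -0.407, -0.002]
contact_force: [-1.5, -0.4, 0.0]
grip_width: 0.0852
gripper_force: 0.0
tcp [ 0.5087 -0.3307  0.3037] clock 1.2
org px [16.4  7. ] n 449 rect [18. 34.] mean [ 0.612  -0.0598  0.0464] ztop 0.0642
bench z -0.0005
```

View pics/wa.png

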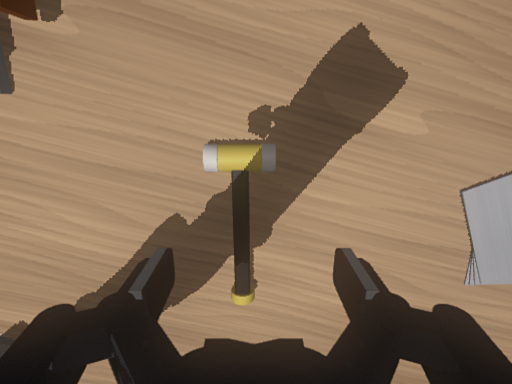

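Wrist view: mallet head centre near (239,157), handle running (240,172) to (242,290), the wedge only just at the top-left corner (16,7). Locate the mallet here, then from a second, lower place.

```bash
cat > mal.py <<'E'
from h import *
import sys
def feats(tag):
    z=np.load('pics/w%s.npz'%tag); im=z['im']; ci=dict(r.camera_info('wrist')); ci['R']=z['R'];ci['t']=z['t']
    hsv=cv2.cvtColor(im,cv2.COLOR_BGR2HSV)
    yel=cv2.morphologyEx(cv2.inRange(hsv,(20,140,50),(36,255,255)),cv2.MORPH_OPEN,np.ones((3,3)))
    k,lab,st,c=cv2.connectedComponentsWithStats(yel)
    ids=[i for i in range(1,k) if st[i,4]>60]; ids=sorted(ids,key=lambda i:-st[i,4])[:3]
    print([(c[i].round(1),st[i]) for i in ids]); return ci,im,hsv,lab,st,c,ids
if __name__=='__main__':
    ci,im,hsv,lab,st,c,ids=feats(sys.argv[1])
    h=ids[0]; x0,y0,w,hh=st[h,:4]; cx,cy=c[h]
    # handle: dark unsaturated-ish columns below the head
    pts=[]
    for row in range(y0+hh+8,min(y0+hh+95,380)):
        a=im[row,int(cx)-35:int(cx)+36].max(1)<48
        s=np.flatnonzero(a)
        if 6<len(s)<40 and np.ptp(s)<45: pts.append(((s[0]+s[-1])/2+int(cx)-35,row,len(s)))
    pts=np.array(pts); print('handle rows',len(pts),'width px',np.median(pts[:,2]))
    H=onplane(ci,pts[:,:2],.030)[:,:2].astype(np.float32)
    vx,vy,px,py=cv2.fitLine(H,cv2.DIST_HUBER,0,.01,.01).ravel()
    if vx<0: vx,vy=-vx,-vy
    g=onplane(ci,[[cx,cy]],.018+.012)[0]
    s=(g[:2]-[px,py])@[vx,vy]; axis=np.array([px,py])+s*np.array([vx,vy])
    print('yaw deg',np.degrees(np.arctan2(vy,vx)),'head axis',axis.round(4),'yellow',g.round(4),'grip',(axis-.05*np.array([vx,vy])).round(4))
E
python3 mal.py a; python3 - <<'E'
from h import *
delta((.475,-.322,.2),np.radians(14.5))
E
```

```text
[(array([246.6, 154.1]), array([218, 144,  43,  27, 536], dtype=int32)), (array([249.2, 297.1]), array([245, 292,   9,  11,  68], dtype=int32))]
handle rows 34 width px 14.0
yaw deg 14.859123 head axis [ 0.5235 -0.3094] yellow [ 0.5257 -0.3178  0.03  ] grip [ 0.4752 -0.3222]
delta [-0.028  -0.0188  0.1037] [-0.0005  0.0002  0.0036]
```

```bash
python3 drive.py '-0.01 -0.007 0.04 0 0 0; -0.02 -0.014 0.075 0 0 0; -0.028 -0.019 0.1 0 0 0; -0.028 -0.019 0.104 0 0 0; -0.028 -0.019 0.104 0 0 0'; python3 wr.py b; python3 mal.py b
```

```text
clock: 1.75
tcp_pos: [0.4735, -0.3242, 0.1999]
orientation: [3.117, 0.394, -0.002]
contact_force: [0.1, -0.2, -0.0]
grip_width: 0.0849
gripper_force: 0.0
tcp [ 0.4735 -0.3242  0.1999] clock 1.75
bench z -0.0005
[(array([267.1, 143.2]), array([246, 124,  36,  39, 963], dtype=int32)), (array([254. , 331.7]), array([238, 318,  31,  25, 317], dtype=int32))]
handle rows 63 width px 21.0
yaw deg 13.621587 head axis [ 0.5196 -0.3122] yellow [ 0.5226 -0.3243  0.03  ] grip [ 0.471  -0.3239]
```

View pics/wb.png

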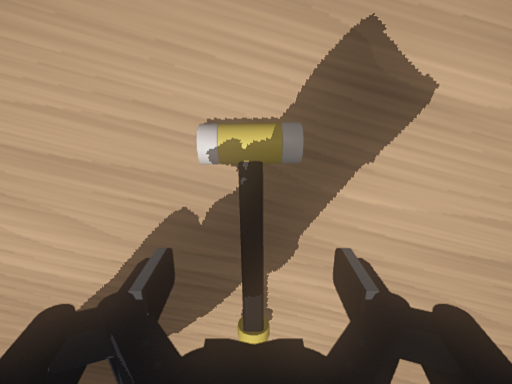

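The mallet head spans columns 197–303, rows 123–164 (centre 250,143.5); handle (250,165)→(254,320). In view a the head centre was (239,157.5). Triangulate those for height and pose.

```bash
cat >> h.py <<'E'
def tri(obs):
    A=np.zeros((3,3));b=np.zeros(3)
    for ci,uv in obs:
        o,d=ray(ci,[uv]); d=d[0]/np.linalg.norm(d[0]); M=np.eye(3)-np.outer(d,d); A+=M;b+=M@o
    x=np.linalg.solve(A,b); res=[np.linalg.norm(np.cross(x-ray(ci,[uv])[0],ray(ci,[uv])[1][0]/np.linalg.norm(ray(ci,[uv])[1][0]))) for ci,uv in obs]
    return x.round(4),np.round(res,4)
def wci(tag):
    z=np.load('pics/w%s.npz'%tag); ci=dict(r.camera_info('wrist')); ci['R']=z['R'];ci['t']=z['t']; return ci
E
python3 - <<'E'
from h import *
a,b=wci('a'),wci('b')
for nm,p,q in (('head',(239,157.5),(250,143.5)),('faceL',(203,158),(197,144)),('faceR',(275.5,156.5),(303,143)),('junction',(240,171.5),(250,163.5))):
    print(nm,tri([(a,p),(b,q)]),onplane(a,[p],.018)[0].round(4),onplane(b,[q],.018)[0].round(4))
print(onplane(b,[(250,170),(253.5,310)],.03).round(4))
E
```

```text
head (array([ 0.5184, -0.31  ,  0.0265]), array([0.0003, 0.0003])) [ 0.5168 -0.3097  0.018 ] [ 0.517  -0.3105  0.018 ]
faceL (array([ 0.5071, -0.2667,  0.03  ]), array([0., 0.])) [ 0.5043 -0.2652  0.018 ] [ 0.5048 -0.2647  0.018 ]
faceR (array([ 0.5304, -0.3544,  0.0244]), array([0.0009, 0.0009])) [ 0.5301 -0.3546  0.018 ] [ 0.5291 -0.3563  0.018 ]
junction (array([ 0.4985, -0.3153,  0.0145]), array([0.0002, 0.0002])) [ 0.4992 -0.3154  0.018 ] [ 0.4994 -0.315   0.018 ]
[[ 0.4963 -0.3159  0.03  ]
 [ 0.3515 -0.3562  0.03  ]]
```

```bash
python3 drive.py '-0.002 -0.001 0.04 0 0 0; -0.004 -0.002 0.075 0 0 0; -0.004 -0.002 0.1 0 0 -0.01; -0.004 -0.002 0.114 0 0 -0.01; -0.004 -0.002 0.12 0 0 -0.01' && python3 drive.py '0 0 0 0 0 0; 0 0 0 0 0 0; 0 0 0 0 0 0;0 0 0 0 0 0;0 0 0 0 0 0' 0 110; python3 drive.py '0 0 0 0 0 0; 0 0 0 0 0 0;0 0 0 0 0 0'
```

```text
clock: 2.3
tcp_pos: [0.4707, -0.3225, 0.0799]
orientation: [3.114, 0.412, 0.001]
contact_force: [0.7, -0.2, 0.0]
grip_width: 0.0849
gripper_force: 0.0
clock: 2.8
tcp_pos: [0.4704, -0.3222, 0.0811]
orientation: [3.114, 0.413, 0.002]
contact_force: [-1.8, 0.3, 6.3]
grip_width: 0.0193
gripper_force: 107.6
clock: 3.1
tcp_pos: [0.4704, -0.3222, 0.0811]
orientation: [3.113, 0.413, 0.002]
contact_force: [-1.7, 1.2, 8.0]
grip_width: 0.0199
gripper_force: 107.6
```

```bash
python3 drive.py '0 0 -0.03 0 0 0; 0.02 -0.015 -0.07 0 0 0; 0.05 -0.035 -0.11 0 0 0; 0.08 -0.055 -0.145 0 0 0; 0.11 -0.075 -0.17 0 0 0.03'; python3 drive.py '0.01 -0.01 0 0 0 0.01; 0.018 -0.015 0 0 0 0.01;0.018 -0.015 0 0 0 0.01; 0.018 -0.015 0 0 0 0.01'; python3 wr.py c;  python3 drive.py '0 -0.03 0 0 0 0; 0 -0.07 0 0 0 0;0 -0.08 0 0 0 0;0 -0.08 0 0 0 0;0 -0.08 0 0 0 0'; python3 wr.py d
python3 - <<'E'
import cv2,numpy as np
cv2.imwrite('pics/cd.png',cv2.resize(np.hstack([cv2.imread('pics/wc.png')[:,:330],cv2.imread('pics/wd.png')[:,:330]]),None,fx=1.2,fy=1.2))
E
```

```text
clock: 3.6
tcp_pos: [0.5568, -0.2205, 0.2521]
orientation: [3.12, 0.363, 0.001]
contact_force: [0.5, -0.7, -4.3]
grip_width: 0.0197
gripper_force: 108.8
clock: 4.0
tcp_pos: [0.5691, -0.2033, 0.2485]
orientation: [-3.122, -0.349, 0.005]
contact_force: [-0.5, -0.2, -3.6]
grip_width: 0.0202
gripper_force: 108.8
tcp [ 0.5691 -0.2033  0.2485] clock 4.0
yel px [277.9 177.5] n 2596 rect [71.7 72.9] mean [ 0.6201 -0.2034  0.199 ] ztop 0.203
org px [ 21.9 100. ] n 86 rect [26.1  8.6] mean [0.6046 0.0084 0.0616] ztop 0.0627
bench z -0.0005
clock: 4.55
tcp_pos: [0.5525, -0.1259, 0.2497]
orientation: [3.121, 0.348, -0.001]
contact_force: [0.1, 0.5, -3.6]
grip_width: 0.02
gripper_force: 108.9
tcp [ 0.5525 -0.1259  0.2497] clock 4.55
yel px [281.2 154.5] n 251 rect [17.  35.7] mean [ 0.6137 -0.1251  0.1989] ztop 0.2016
yel px [273.5 195.8] n 1085 rect [53.3 29.7] mean [ 0.5956 -0.126   0.2023] ztop 0.2044
bench z -0.0005
```

View pics/cd.png

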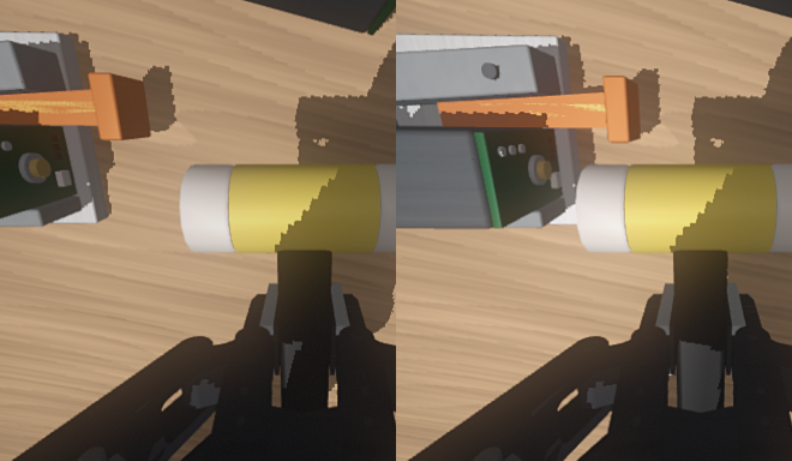

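Left view c: wedge head top (90–118, 72–138), its striking face the dark strip to (150,135). Right view d: head at (605–640, 76–142). The mallet sits square in the tool with its left white face at column ≈180/1.2. Zoom for corners.

```bash
python3 - <<'E'
import cv2,numpy as np
c=cv2.imread('pics/wc.png')[50:130,60:140]; d=cv2.imread('pics/wd.png')[50:130,160:240]
f=np.hstack([c,d]); f=cv2.resize(f,None,fx=5,fy=5,interpolation=cv2.INTER_NEAREST)
for i in range(0,160,10): cv2.line(f,(i*5,0),(i*5,6 if i%20 else 14),(255,255,255),1)
for i in range(0,80,10): cv2.line(f,(0,i*5),(6 if i%20 else 14,i*5),(255,255,255),1); cv2.line(f,(400,i*5),(406,i*5),(255,255,255),1)
cv2.imwrite('pics/zcd.png',f)
E
```

```text
(no output)
```

View pics/zcd.png

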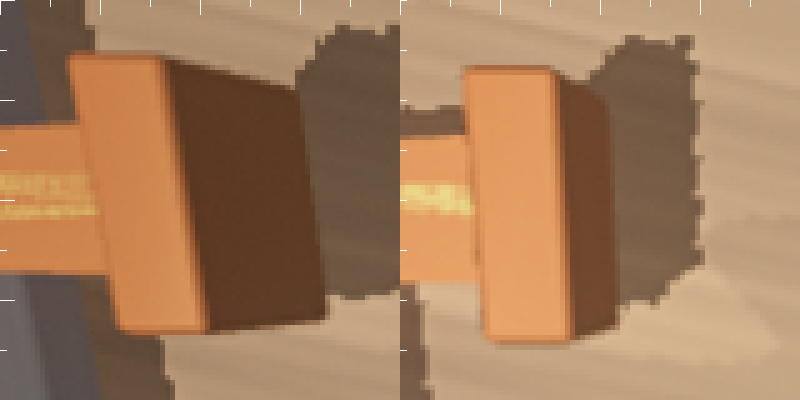

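```bash
python3 - <<'E'
from h import *
c,d=wci('c'),wci('d')
s={}
for nm,p,q in (('A',(93,61.6),(191,64)),('B',(101.4,116.2),(194.6,118.2)),('C',(119.6,68.4),(201.4,69.4)),('D',(125.4,113.6),(203.6,115.4))):
    x,res=tri([(c,p),(d,q)]); s[nm]=x; print(nm,x,res, onplane(c,[p],.07 if nm in 'AB' else .02)[0].round(4),onplane(d,[q],.07 if nm in 'AB' else .02)[0].round(4))
m=sum(s.values())/4; e=s['A']-s['B']; print('centre',m,'width',np.linalg.norm(e),'ang',np.degrees(np.arctan2(e[1],e[0])))
e=s['C']-s['D'];print('ang',np.degrees(np.arctan2(e[1],e[0])))
print('base edge c z.01',onplane(c,[(68/1.2,34/1.2),(108/1.2,218/1.2)],.012).round(4))
# mallet: left face of head in tool frame from view d
o=r.get_obs(); R=Ro.from_rotvec(o['orientation']).as_matrix(); z=o['tcp_pos'][2]
for p in [((577-396)/1.2,208/1.2)]:
    print('mallet face pt', onplane(d,[p],z-.0631)[0].round(4),'tool',(R.T@(onplane(d,[p],z-.0631)[0]-o['tcp_pos'])).round(4), (R.T).round(3)[0])
E
```

```text
A [ 0.6489 -0.0526  0.0673] [0. 0.] [ 0.6489 -0.054   0.07  ] [ 0.6487 -0.0532  0.07  ]
B [ 0.6075 -0.0624  0.0699] [0.0001 0.0001] [ 0.6076 -0.0624  0.07  ] [ 0.6074 -0.0625  0.07  ]
C [ 0.6489 -0.0531  0.0212] [0.0005 0.0005] [ 0.6485 -0.0526  0.02  ] [ 0.6494 -0.0527  0.02  ]
D [ 0.6075 -0.0622  0.0225] [0.0001 0.0001] [ 0.6072 -0.0611  0.02  ] [ 0.6071 -0.0618  0.02  ]
centre [ 0.6282   -0.057575  0.045225] width 0.04262346771439414 ang 13.31763397294937
ang 12.39685758018832
base edge c z.01 [[ 0.6701  0.0112  0.012 ]
 [ 0.5225 -0.0245  0.012 ]]
mallet face pt [ 0.5888 -0.0672  0.1866] tool [ 0.0483 -0.0498  0.063 ] [ 0.976  0.219 -0.001]
```

Wedge face centre (0.628, −0.058, 0.045), 44×50 size and height check out, drive yaw 12.8°; base edge is 57 mm from the face, so ~32 mm remains. Go to a 45 mm standoff.

```bash
python3 drive.py '0.02 0.02 0 0 0 0; 0.04 0.041 0.01 0 0 0; 0.04 0.041 0.05 0 0 0; 0.04 0.041 0.09 0 0 0; 0.04 0.041 0.12 0 0 0'; python3 drive.py '0 0 0.015 0 0 0; 0 0 0.021 0 0 0; 0 0 0.021 0 0 0; 0 0 0.021 0 0 0'; python3 - <<'E'
from h import *
delta((.6004,-.1573,.108),np.radians(12.8))
E
```

```text
clock: 5.1
tcp_pos: [0.6, -0.1576, 0.1272]
orientation: [3.122, 0.346, -0.004]
contact_force: [0.9, -0.4, -4.6]
grip_width: 0.0197
gripper_force: 108.9
clock: 5.5
tcp_pos: [0.6021, -0.1558, 0.1105]
orientation: [3.121, 0.35, 0.004]
contact_force: [-0.4, -0.9, -2.8]
grip_width: 0.0197
gripper_force: 108.9
delta [-0.002   0.0011  0.0025] [ 0.0013 -0.0026 -0.0002]
```

```bash
python3 drive.py '0 -0.02 0.002 0 0 0; 0 -0.045 0.002 0 0 0; 0 -0.058 0.002 0 0 0; 0 -0.058 0.002 0 0 0'; python3 drive.py '0 0.02 0 0 0 0; 0 0.05 0 0 0 0; 0 0.058 0 0 0 0; 0 0.058 0 0 0 0'; python3 wr.py e; python3 - <<'E'
from h import *
import cv2
cv2.imwrite('pics/e2.png',cv2.resize(cv2.imread('pics/we.png')[:,:400],None,fx=1.5,fy=1.5))
E
```

```text
clock: 5.9
tcp_pos: [0.5889, -0.0971, 0.1084]
orientation: [3.122, 0.355, 0.004]
contact_force: [0.7, -0.3, -3.8]
grip_width: 0.0199
gripper_force: 109.4
clock: 6.3
tcp_pos: [0.6013, -0.1583, 0.1074]
orientation: [3.121, 0.344, 0.002]
contact_force: [-0.2, -0.7, -4.3]
grip_width: 0.0198
gripper_force: 109.4
tcp [ 0.6013 -0.1583  0.1074] clock 6.3
yel px [272.6 196. ] n 944 rect [51. 29.] mean [ 0.6442 -0.1582  0.0599] ztop 0.0621
org px [ 15.3 172.3] n 2231 rect [43. 90.] mean [ 0.6271 -0.0416  0.0508] ztop 0.0607
bench z -0.0005
```

View pics/e2.png

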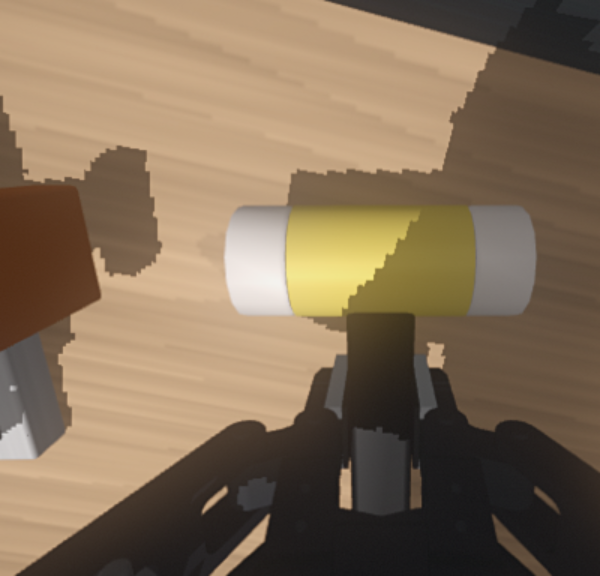

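Tap worked: the orange face (left, to (100,295)) has moved in, mallet still straight in the grip. Second tap, ~9 mm more.

```bash
python3 drive.py '0 -0.025 0 0 0 0; 0 -0.055 0 0 0 0; 0 -0.069 0 0 0 0; 0 -0.07 0 0 0 0'; python3 drive.py '0 0.02 0 0 0 0; 0 0.05 0 0 0 0; 0 0.07 0 0 0 0; 0 0.07 0 0 0 0'; echo TAP3; python3 drive.py '0 -0.025 0 0 0 0; 0 -0.055 0 0 0 0; 0 -0.071 0 0 0 0; 0 -0.077 0 0 0 0; 0 -0.077 0 0 0 0';  python3 drive.py '0 -0.001 0 0 0 0; 0 -0.001 0 0 0 0'; python3 drive.py '0 -0.002 0 0 0 0; 0 -0.002 0 0 0 0'
```

```text
clock: 6.75
tcp_pos: [0.5852, -0.0841, 0.1071]
orientation: [-3.12, -0.357, 0.0]
contact_force: [-0.9, 0.4, -4.7]
grip_width: 0.0199
gripper_force: 109.5
clock: 7.15
tcp_pos: [0.6013, -0.1608, 0.1071]
orientation: [3.12, 0.342, 0.001]
contact_force: [0.0, 0.3, -4.3]
grip_width: 0.0199
gripper_force: 109.5
TAP3
clock: 7.65
tcp_pos: [0.5841, -0.0803, 0.1071]
orientation: [3.121, 0.352, 0.0]
contact_force: [-1.1, -0.6, -4.9]
grip_width: 0.0199
gripper_force: 109.6
clock: 7.85
tcp_pos: [0.5838, -0.08, 0.1069]
orientation: [3.122, 0.349, 0.0]
contact_force: [0.6, -0.0, -3.9]
grip_width: 0.0197
gripper_force: 109.6
clock: 8.05
tcp_pos: [0.5834, -0.0785, 0.107]
orientation: [3.121, 0.348, 0.001]
contact_force: [1.0, -3.6, -3.5]
grip_width: 0.0198
gripper_force: 109.6
```

```bash
python3 drive.py '0 0.02 0 0 0 0; 0 0.04 0 0 0 0; 0 0.04 0 0 0 0'; echo TAP4; python3 drive.py '0 -0.02 0 0 0 0; 0 -0.036 0 0 0 0; 0 -0.043 0 0 0 0; 0 -0.043 0 0 0 0'; python3 drive.py '0 -0.001 0 0 0 0'; python3 drive.py '0 -0.001 0 0 0 0'
```

```text
clock: 8.35
tcp_pos: [0.5924, -0.1199, 0.107]
orientation: [3.121, 0.344, 0.001]
contact_force: [0.1, -1.0, -3.7]
grip_width: 0.0199
gripper_force: 109.6
TAP4
clock: 8.75
tcp_pos: [0.5826, -0.0754, 0.107]
orientation: [3.119, 0.349, 0.001]
contact_force: [2.1, -6.1, -6.3]
grip_width: 0.0199
gripper_force: 109.4
clock: 8.85
tcp_pos: [0.5825, -0.0753, 0.107]
orientation: [3.119, 0.348, 0.001]
contact_force: [2.9, -9.4, -5.1]
grip_width: 0.0202
gripper_force: 109.5
clock: 8.95
tcp_pos: [0.5824, -0.0752, 0.1071]
orientation: [3.119, 0.346, 0.001]
contact_force: [2.2, -11.2, -7.0]
grip_width: 0.0197
gripper_force: 109.5
```

Advance has stopped while the force climbs: hard stop. Draw back, one confirming tap, back off and measure.

```bash
python3 drive.py '0 0.02 0 0 0 0; 0 0.045 0 0 0 0; 0 0.045 0 0 0 0'; echo TAP5; python3 drive.py '0 -0.02 0 0 0 0; 0 -0.036 0 0 0 0; 0 -0.048 0 0 0 0; 0 -0.049 0 0 0 0'; echo BACK; python3 drive.py '0 0.02 0 0 0 0; 0 0.06 0 0 0 0; 0 0.09 -0.03 0 0 0; 0 0.09 -0.07 0 0 0; 0 0.09 -0.1 0 0 0'; python3 drive.py '0 0 -0.04 0 0 0; 0 0 -0.04 0 0 0; 0 0 -0.04 0 0 0'; python3 wr.py f; python3 - <<'E'
from h import *
im=cv2.imread('pics/wf.png'); cv2.imwrite('pics/f2.png',cv2.resize(im[20:220,:260],None,fx=3,fy=3,interpolation=cv2.INTER_NEAREST))
E
```

```text
clock: 9.25
tcp_pos: [0.5924, -0.1196, 0.1071]
orientation: [3.12, 0.345, 0.001]
contact_force: [-0.2, -1.5, -4.1]
grip_width: 0.0198
gripper_force: 109.9
TAP5
clock: 9.65
tcp_pos: [0.5819, -0.0745, 0.1074]
orientation: [3.114, 0.341, 0.004]
contact_force: [5.6, -20.4, -8.9]
grip_width: 0.0197
gripper_force: 109.9
BACK
clock: 10.15
tcp_pos: [0.6015, -0.156, 0.2087]
orientation: [3.122, 0.35, 0.002]
contact_force: [1.0, 0.4, -3.7]
grip_width: 0.0197
gripper_force: 110.8
clock: 10.45
tcp_pos: [0.6014, -0.1546, 0.2475]
orientation: [3.122, 0.354, 0.002]
contact_force: [-0.6, -0.2, -5.4]
grip_width: 0.0196
gripper_force: 111.0
tcp [ 0.6014 -0.1546  0.2475] clock 10.45
yel px [283.8 152. ] n 557 rect [43. 29.] mean [ 0.6638 -0.1546  0.1952] ztop 0.1996
yel px [273.2 194.5] n 1356 rect [61. 32.] mean [ 0.6452 -0.1541  0.2003] ztop 0.2023
bench z -0.0005
```

View pics/f2.png

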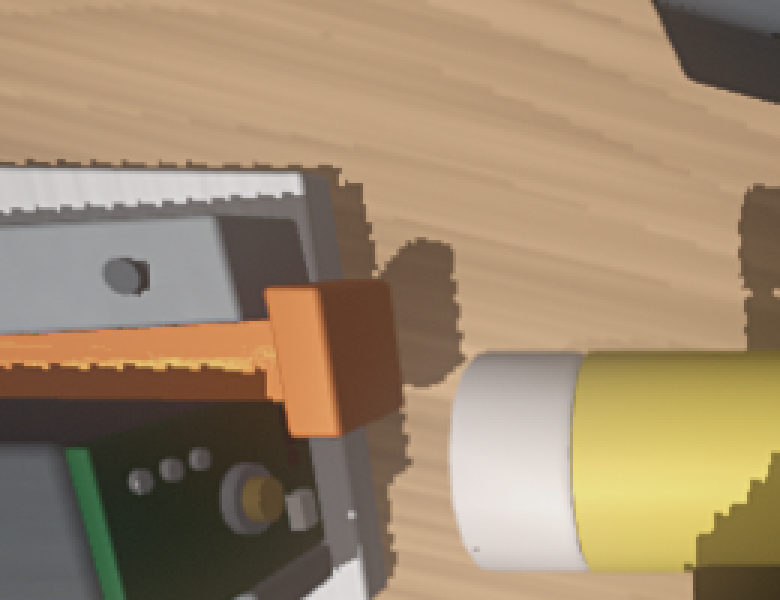

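```bash
python3 - <<'E'
from h import *
f=wci('f'); T=onplane(f,[(106.7,116.3),(112.7,165.3)],.07); B=onplane(f,[(129.3,114),(134.3,154)],.02)
e2=np.array([-.2215,.975]); c=(T.mean(0)+B.mean(0))/2
print(T.round(4),B.round(4),c.round(4),'travel',(c[:2]-[.6282,-.0576])@e2)
E=onplane(f,[(328/3,20+170/3),(392/3,20+560/3)],0.0)
print('base edge bottom',E.round(4),'face->base end',(E-c)[:,:2]@e2)
delta((.52,-.30,.2),np.radians(13)); o=r.get_obs(); print(o['orientation'])
E
```

```text
[[ 0.6413 -0.0183  0.07  ]
 [ 0.5996 -0.026   0.07  ]] [[ 0.6407 -0.0164  0.02  ]
 [ 0.6007 -0.025   0.02  ]] [ 0.6206 -0.0214  0.045 ] travel 0.03694612774266962
base edge bottom [[ 0.6709  0.0149  0.    ]
 [ 0.5298 -0.0191  0.    ]] face->base end [0.02429958 0.02234711]
delta [-0.1109  0.1236  0.0461] [-0.0008  0.0014 -0.0013]
[-3.12094379e+00 -3.53603557e-01  2.28265296e-03]
```

Wedge travelled 37 mm and its face is now 23–25 mm from the base end: home. Now lay the mallet down.

```bash
python3 drive.py '-0.025 0.028 0 0 0 0; -0.055 0.06 0 0 0 0; -0.085 0.094 0.03 0 0 0; -0.111 0.124 0.065 0 0 0; -0.111 0.124 0.105 0 0 0'; python3 drive.py '0 0 0.025 0 0 0; 0 0 0.045 0 0 0; 0 0 0.055 0 0 0; 0 0 0.055 0 0 0; 0 0 0.055 0 0 0'; python3 drive.py '0 0 0.003 0 0 0; 0 0 0.005 0 0 0;0 0 0.005 0 0 0;0 0 0.005 0 0 0'
```

```text
clock: 11.0
tcp_pos: [0.5167, -0.3076, 0.1405]
orientation: [3.12, 0.339, -0.003]
contact_force: [1.0, -0.5, -5.3]
grip_width: 0.0195
gripper_force: 111.0
clock: 11.5
tcp_pos: [0.5207, -0.3014, 0.087]
orientation: [-3.122, -0.352, 0.0]
contact_force: [-0.2, 0.4, -3.4]
grip_width: 0.0195
gripper_force: 110.7
clock: 11.9
tcp_pos: [0.5206, -0.3018, 0.0823]
orientation: [3.122, 0.351, 0.001]
contact_force: [-0.4, -0.1, -4.5]
grip_width: 0.0197
gripper_force: 110.7
```

```bash
python3 drive.py '0 0 0.001 0 0 0; 0 0 0.0015 0 0 0; 0 0 0.0015 0 0 0; 0 0 0.0015 0 0 0'; python3 drive.py '0 0 0 0 0 0; 0 0 0 0 0 0; 0 0 0 0 0 0; 0 0 0 0 0 0;0 0 0 0 0 0' 0.06 20
```

```text
clock: 12.3
tcp_pos: [0.5207, -0.3018, 0.0812]
orientation: [3.122, 0.35, 0.001]
contact_force: [-2.3, 0.8, 5.8]
grip_width: 0.0199
gripper_force: 112.1
clock: 12.8
tcp_pos: [0.5206, -0.3018, 0.0804]
orientation: [3.122, 0.351, 0.0]
contact_force: [0.4, -0.7, 0.0]
grip_width: 0.06
gripper_force: 0.0
```

Mallet touched the bench (force +6 N) and is released. Withdraw upward and check.

```bash
python3 drive.py '0 0 -0.02 0 0 0; 0 0 -0.05 0 0 0; 0 0 -0.09 0 0 0; 0 0 -0.13 0 0 0; 0 0 -0.17 0 0 0' 0.085; python3 drive.py '0 0 -0.02 0 0 0; 0 0 -0.02 0 0 0; 0 0 -0.02 0 0 0'; python3 - <<'E'
from h import *
a=[grab(n)[0] for n in ('scene','side')]
cv2.imwrite('pics/final.png',cv2.resize(np.vstack([x for x in a]),None,fx=.78,fy=.78))
E
```

```text
clock: 13.3
tcp_pos: [0.5203, -0.3016, 0.2519]
orientation: [-3.122, -0.351, 0.0]
contact_force: [0.9, -0.2, -0.6]
grip_width: 0.0848
gripper_force: 0.0
clock: 13.6
tcp_pos: [0.5203, -0.3017, 0.2703]
orientation: [3.122, 0.351, 0.0]
contact_force: [0.2, 0.2, -1.5]
grip_width: 0.0849
gripper_force: 0.0
```

View pics/final.png

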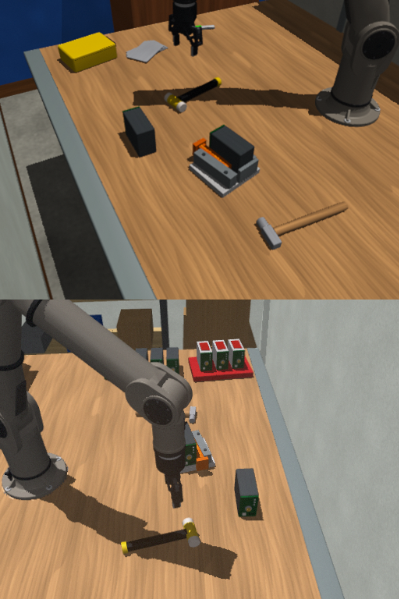

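The mallet lies flat on the bench (head at (175,100) in scene, (190,532) in side). The wedge is driven in at (200,148), the hammer and spare module are unmoved, and the gripper is clear.

```bash
python3 -c "
from bench import r
print(r.hand_in())"
```

```text
the job is handed in; nothing more can be done
None
```

The wedge was tapped home in five separate mallet taps until it hit its stop, the mallet was laid flat on the bench and released, the hammer and spare module look unmoved in the final camera views, and the job is handed in at about 14 s.

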